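# Pack the wax jars and hang up the polishing block

### The arm

A 6-joint arm with a two-finger parallel gripper is mounted at the origin on the work surface. World frame = base frame: x ahead of the robot, y to its left, z up, the work surface at z = 0. Lengths are in m, angles in degrees, forces in N, time in s.
With the tool pointing down it reaches from about 0.325 to 0.9 m from the base axis. Payload 3.5 kg.
Tool frame: the origin (TCP) lies between the finger pads; the fingertips stand 19 mm ahead of it and the grasp point (between the pads) is the TCP; z points along the fingers, y is the line along which they close (so a half turn about z gives the same grasp; the last joint's range is limited). The gripper opens to 85 mm and grips with 20 to 120 N. Pads are 22 mm wide; open, the fingers measure 114 mm over their backs; the gripper's body (76 mm by 85 mm) begins 54 mm behind the grasp point. The pads swing forward as they close: fully open they stand 13 mm farther back than shut.
Start: joints at [-69.179, 15.837, -1.513, 72.651, 0, 84.076], TCP at [0.281, -0.558, 0.25] pointing down, gripper open.
Joint ranges: [-178.77, 178.77], [-48.84, 107.48], [-61.69, 71.31], [-111.58, 123.2], [-90, 87.43], [-180, 180]. Speed limits (degrees/s): [147.25, 147.25, 180, 180, 180, 180].

### API

Orientations are given as [roll, pitch, yaw] about the fixed x, y, z axes, in that order (R = Rz(yaw) Ry(pitch) Rx(roll)).
In Python, from station import readout, imaging, order, models gives the robot as it stands.
- The arm moves only by the tool jog_arm, never from a script. Its arguments are lists of equal length, an entry for each row: "gripper": the opening, from -1 (shut) to 1 (fully open); "dp": the shift along the tool's x, y, z in cm, a list of three; "turn": the turn about the tool's z in rad. A call has 1 to 20 rows; each row shifts and turns the commanded pose from where the row before left it, along the tool's axes as they then stand; what a row does not reach is not made up. A row lasts 1/8 s, in which the tool goes at most 62.5 mm and 10.7 degrees, less where a joint would pass 70% of its speed; a pose out of reach is approached as far as the arm can. A call with a gripper value outside its range is refused whole. The fingers move at their own pace and stop on an object; "grip_force" is the grip in N (left out, the last holds). Time passes only in rows, so rows that do not move let the fingers close. It gives the time, the measured TCP pose, the force, the opening and the grip force at its end, in the units of the state.
- readout.read_state(): the state, without advancing time (a new reading comes with each control period).
- imaging.grab_frame(name): name is "scene" or "top" or "wrist"; returns a dict with "image" (420x560x3 uint8, blue, green, red), "depth" (420x560 float32, m along the optical axis (not along the pixel's ray), 0 where there is no reading), "intrinsics" (3x3 intrinsics, pixels), "R" (3x3) and "t" (3): a world point X has camera coordinates R X + t; the wrist camera has in their place "tool_from_camera" (4x4, takes a point from camera to tool coordinates, whose origin is the TCP and whose axes are the flange's). Camera axes: x right, y down, z forward; pixel columns grow to the right and rows downward; lengths in m; the calibration is good to about 2 mm. A picture is of the moment at which its call begins: read the wrist's pose just before it.
- order.sign_off(): hands the job in; it is judged then, once.
Trained networks look in the newest picture that a camera, given by its name, has taken for a name from the list of things; names that differ only in an ending like _2 or _b are one class to them, and where a whole thing is asked for, a point or a joint stands for the part that bears it (a point fixed in the world has none). Each returns a list of dicts, best first, with "conf" (0 to 1); they miss things now and then, are a little off and sometimes report something else, mostly with a low value. They report only what shows in the picture. A call takes as long as a camera call. They do not tell look-alikes from the thing itself.
- models.spot_in(target, camera): "pixel" ([column, row] in pixels, amid what is visible of it).
- models.cut_out(target, camera): "region" (420x560 bool, what is visible of it) and "pixel" ([column, row] in pixels, amid what is visible of it).
The state is a dict: "t": time; "joint_pos": joint angles; "qd": joint speeds; "tau": joint torques, N m; "position": TCP position; "ee_rot": TCP orientation; "wrist_force": force on the tool from outside, world axes, zero at the start; "moment": the same for the moment, N m; "finger_gap": opening from 0.0 (shut) to 1.0 (fully open); "grip_force": force on a finger pad.
Only numpy, scipy, OpenCV 4.12 (cv2) and the standard library are available. Lean on these libraries where they do the work, as an engineer would, in place of code of your own. Each camera call takes 0.05 s, during which the arm holds its last target. There are 200 camera calls.

### The job

Pack up the finishing kit: swing the green keeper slat well clear of the crate (about a quarter turn), stand every jar that is on the bench upright in its own empty cell of the crate, leaving the blue tin packed, and then, with all the jars in, swing the keeper back fully shut over them. Also hang the polishing block by its handle on the brass peg of the stand, at any time. Leave the other tools where they lie and let go of everything at the end.

Things in the scene. Friction and masses are not known exactly. Their poses are not given: they have to be found in the camera images.
- crate: light wooden carrier crate, fixed to the bench, 248 x 168 x 45 mm, divided into 3 x 2 square cells (72 mm inside, 80 mm apart, walls and floor 8 mm thick; cell centres at x = -80, 0, +80 and y = -40, +40 mm from its centre). Origin under its centre; x along its long side (3 cells), z up. At its +x end a steel post carries the keeper's pivot, 160 mm from the crate's centre
- keeper (a joint): green wooden keeper slat (270 x 50 x 12 mm) that swings level over the crate on a vertical pivot; rad, 0 = shut (at its stop, along the crate's middle, over the jar caps), up to 1.75 swung out to the crate's +y side (clockwise from above). Underside 96 mm, top 108 mm above the bench. Light friction, stays where left; under about 1.2 it is still over the cells
- keeper_knob (a point): upright brass knob on the slat, diameter 24 mm, rising 40 mm above the slat (top 148 mm above the bench), on the slat's centre line 200 mm from the pivot; the point is on its axis 20 mm above the slat
- keeper_pivot (a point): the keeper's vertical pivot axis, at the height of the slat's underside
- jar0: brown screw-top jar with a white label and dark cap, a straight cylinder of diameter 58 mm, 80 mm high, about 200 g, heavy at the base; origin at the centre of its underside, z up. May be absent
- jar1: ochre screw-top jar with a white label and dark cap, a straight cylinder of diameter 58 mm, 80 mm high, about 200 g, heavy at the base; origin at the centre of its underside, z up. May be absent
- jar2: dark brown screw-top jar with a white label and dark cap, a straight cylinder of diameter 58 mm, 80 mm high, about 200 g, heavy at the base; origin at the centre of its underside, z up. May be absent
- jar3: light tan screw-top jar with a white label and dark cap, a straight cylinder of diameter 58 mm, 80 mm high, about 200 g, heavy at the base; origin at the centre of its underside, z up. May be absent
- jar4: dark red screw-top jar with a white label and dark cap, a straight cylinder of diameter 58 mm, 80 mm high, about 200 g, heavy at the base; origin at the centre of its underside, z up. May be absent
- tin0: blue tin, diameter 58 mm, 80 mm high, already packed in the cell at x = -80, y = -40 mm of the crate; origin at the centre of its underside. Exactly one of the three tins is present
- tin1: blue tin, diameter 58 mm, 80 mm high, already packed in the cell at x = 0, y = 40 mm of the crate; origin at the centre of its underside. Exactly one of the three tins is present
- tin2: blue tin, diameter 58 mm, 80 mm high, already packed in the cell at x = 80, y = -40 mm of the crate; origin at the centre of its underside. Exactly one of the three tins is present
- block: felt-soled polishing block, about 150 g: sole 50 (x) x 90 (y) x 22 mm, with a dark wooden D handle standing on it in the block's yz plane. Opening under the handle's bar: 52 mm wide (y), from 22 to 68 mm above the sole's underside. Origin at the centre of its underside; stands on its sole at the start
- block_bar (a point): centre of the handle's top bar, 77 mm above the block's underside; the bar is 76 mm long (y), 12 mm thick (x), 18 mm high (z: 68 to 86 mm)
- stand: wooden peg stand, fixed: foot 110 x 100 x 14 mm, post 20 x 24 mm and 162 mm high at its origin (its +x end is the back). A level brass peg, diameter 10 mm, axis 150 mm above the bench, runs from the post along the stand's -x to 106 mm from the post's axis, its last 6 mm bent up by 7 mm (top of the tip at 162 mm)
- peg_mid (a point): top line of the peg, 58 mm from the post's axis, 155 mm above the bench; axes as the stand's. With the handle's bar resting on the peg the bar's centre is 9 mm above this line
- chisel: chisel with wooden handle, 210 mm; a bystander, leave it alone
- mallet: wooden mallet, 270 mm; a bystander, leave it alone
- foot: dark turned furniture foot, 70 mm high; a bystander, leave it alone
- pull: small brass drawer pull; a bystander, leave it alone
- brush: flat brush; a bystander, leave it alone
- nailcup: small blue cup; a bystander, leave it alone
There are look-alikes about, which are no part of the job. Leave any turquoise look-alike of the jar0 alone.

How it is judged:
By the outcome, as a careful person would: the job done as asked, in the order asked, and still so for the second after the job is handed in, with the robot touching nothing.
Of jar0, jar1, jar2, jar3, jar4 only 3 to 5 are there at a start; the rules pass over those that are not, and their reading is None.
Of tin0, tin1, tin2 only 1 to 1 are there at a start; the rules pass over those that are not, and their reading is None.
At some moment in a run one of jar0, jar1, jar2, jar3, jar4 may be knocked a few centimetres aside while the robot is not near it.
It also fails if it takes over 208 s, if anything falls off the work surface, if the arm or the gripper's body presses on something with over 40 N, if the wrist force passes 120 N, or if a joint passes its speed limit or range.

## Working session

There is one attempt and no reset: what is moved stays moved. The work goes in short steps, Python scripts to look and compute and a tool call to move; the robot and the scene stay as the last step left them, time stands still between calls to the robot, and variables do not carry over. Pictures are saved under pics/ and viewed, at most 14 in all, crops included, and the job is handed in when it is done.

Besides the shell and the picture viewer there is one more tool, called after "Call:" as name([rows], argument=value, ...), one row to a line, values as JSON. jog_arm: Moves the arm, as the interface text tells. Its arguments: {"type":"object","properties":{"gripper":{"type":"array"},"dp":{"type":"array"},"turn":{"type":"array"},"grip_force":{"type":"number"}},"required":["gripper","dp","turn"]}

```bash
ls; mkdir -p pics; cat > h.py <<'E'
import numpy as np, cv2
from station import readout, imaging, order, models
def grab(n,save=None):
    f=imaging.grab_frame(n)
    if save: cv2.imwrite('pics/'+save,f['image'])
    return f
def world(f):
    d=f['depth']; K=f['intrinsics']; v,u=np.mgrid[:d.shape[0],:d.shape[1]]
    P=np.stack([(u-K[0,2])/K[0,0]*d,(v-K[1,2])/K[1,1]*d,d],-1)
    W=(P-f['t'])@f['R']; W[d<=0]=np.nan
    return W
E
python3 - <<'E'
from h import *
s=readout.read_state(); print(s)
for n in('top','scene'):
    f=grab(n,n+'0.png'); print(n,f['R'],f['t'],f['intrinsics'])
    np.savez(n+'0.npz',**f)
a=np.vstack([cv2.imread('pics/top0.png')]);
E
```

```text
pics
{'t': 0.0, 'joint_pos': array([-6.91790821e+01,  1.58782383e+01, -1.59862438e+00,  7.26518898e+01,
       -1.83224711e-05,  8.40760595e+01]), 'qd': array([ 0.03017592,  0.00725046,  0.0473148 ,  0.06202251,  0.05164131,
       -0.03153604]), 'tau': array([-2.31001895e-04, -4.45511127e+01,  2.95202315e+01,  1.65139820e-02,
       -9.75040371e-05, -2.88183386e-06]), 'position': array([ 0.28098857, -0.55743411,  0.24915346]), 'ee_rot': array([-1.79871933e+02, -1.32700687e-02,  2.67448436e+01]), 'wrist_force': array([-0.77609459,  0.19684613,  0.16168726]), 'moment': array([-0.02874299, -0.00358023, -0.01557638]), 'grip_force': 0.0, 'finger_gap': 1.0014933599571765}
top [[ 0.00643648 -0.99997173  0.00388791]
 [-0.99855229 -0.00663488 -0.05337883]
 [ 0.05340312 -0.00353871 -0.99856677]] [0.09861575 0.56277743 1.5772936 ] [[461.81314138   0.         283.04538155]
 [  0.         461.81314138 210.98701282]
 [  0.           0.           1.        ]]
scene [[-8.42101756e-01  5.39318572e-01 -3.33639484e-04]
 [ 3.95977547e-01  6.17866258e-01 -6.79296010e-01]
 [-3.66150809e-01 -5.72168476e-01 -7.33864306e-01]] [ 0.38920667 -0.19260344  1.8526054 ] [[445.42617614   0.         270.47107689]
 [  0.         445.42617614 214.28470177]
 [  0.           0.           1.        ]]
```

View pics/top0.png

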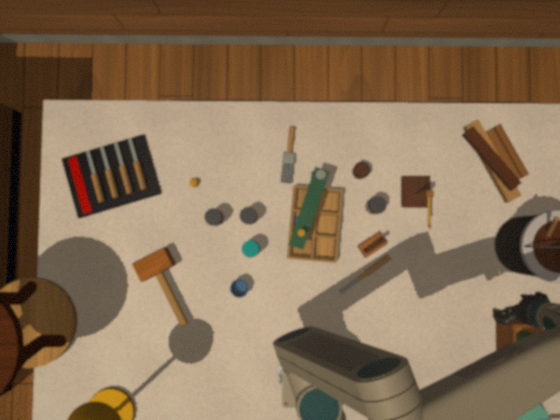

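View pics/scene0.png

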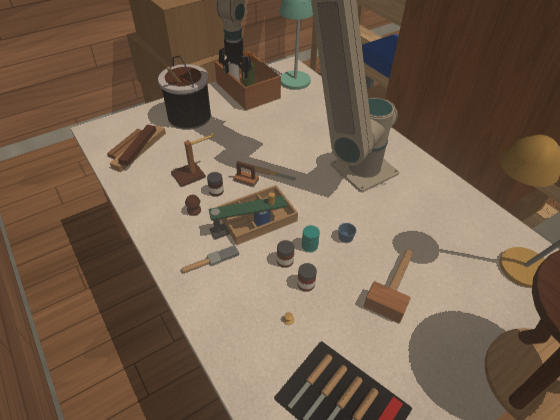

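```bash
python3 - <<'E'
from h import *
fs={n:dict(np.load(n+'0.npz')) for n in('top','scene')}
for n in('top','scene'):
    W=world(fs[n])
    for t in ['jar0','jar1','jar2','jar3','jar4','tin0','block','block_bar','stand','keeper','keeper_knob','crate','mallet','foot']:
        for r in models.cut_out(t,n):
            if r['conf']<.3: continue
            p=W[r['region']]; p=p[~np.isnan(p[:,0])]
            if len(p)<3: continue
            top=p[p[:,2]>np.percentile(p[:,2],95)-.01]
            print(n,t,round(r['conf'],2),np.round(r['pixel']),'med',np.round(np.median(p,0),3),'topmean',((top.min(0)+top.max(0))/2).round(3),'ext',(top.max(0)-top.min(0)).round(3),len(p))
E
```

```text
top jar0 0.84 [377. 204.] med [ 0.582 -0.205  0.08 ] topmean [ 0.584 -0.212  0.084] ext [0.054 0.055 0.015] 279
top jar0 0.7 [249. 249.] med [0.436 0.21  0.081] topmean [0.438 0.209 0.084] ext [0.049 0.05  0.013] 200
top jar0 0.6 [212. 216.] med [0.537 0.33  0.08 ] topmean [0.541 0.334 0.083] ext [0.053 0.054 0.012] 289
top jar0 0.6 [320. 220.] med [ 0.529 -0.007  0.038] topmean [0.57  0.018 0.13 ] ext [0.264 0.129 0.053] 4001
top jar1 0.84 [377. 204.] med [ 0.582 -0.205  0.08 ] topmean [ 0.584 -0.212  0.084] ext [0.054 0.055 0.015] 279
top jar1 0.7 [249. 249.] med [0.436 0.21  0.081] topmean [0.438 0.209 0.084] ext [0.049 0.05  0.013] 200
top jar1 0.6 [212. 216.] med [0.537 0.33  0.08 ] topmean [0.541 0.334 0.083] ext [0.053 0.054 0.012] 289
top jar1 0.6 [320. 220.] med [ 0.529 -0.007  0.038] topmean [0.57  0.018 0.13 ] ext [0.264 0.129 0.053] 4001
top jar2 0.84 [377. 204.] med [ 0.582 -0.205  0.08 ] topmean [ 0.584 -0.212  0.084] ext [0.054 0.055 0.015] 279
top jar2 0.7 [249. 249.] med [0.436 0.21  0.081] topmean [0.438 0.209 0.084] ext [0.049 0.05  0.013] 200
top jar2 0.6 [212. 21
[... 4466 characters left out ...]
5] ext [0.117 0.029 0.02 ] 737
scene keeper 0.65 [248. 206.] med [0.564 0.024 0.106] topmean [0.586 0.024 0.134] ext [0.213 0.076 0.033] 1007
scene keeper_knob 0.61 [247. 204.] med [0.57  0.023 0.106] topmean [0.586 0.024 0.133] ext [0.213 0.076 0.034] 1031
scene crate 0.92 [252. 216.] med [0.561 0.022 0.038] topmean [0.57  0.022 0.125] ext [0.266 0.13  0.05 ] 3117
scene mallet 0.97 [393. 300.] med [0.384 0.529 0.053] topmean [0.384 0.54  0.059] ext [0.108 0.132 0.014] 1501
scene foot 0.72 [248. 206.] med [0.57  0.024 0.106] topmean [0.586 0.024 0.134] ext [0.213 0.076 0.033] 994
scene foot 0.69 [193. 206.] med [ 0.711 -0.146  0.05 ] topmean [ 0.706 -0.158  0.068] ext [0.043 0.043 0.013] 280
```

The top view shows jars at (212,216), (249,214) and (377,204), with the turquoise look-alike at (249,249). The block is at (372,243), the stand at (417,190), and the keeper runs from its pivot at (321,174) to its knob at (302,232). The scene view shows the tin in the cell under the slat, at about (264,217).

```bash
cat >> h.py <<'E'
def T(p,yaw): # tool R for pointing down
    c,s=np.cos(np.radians(yaw)),np.sin(np.radians(yaw)); return np.array([[c,s,0],[s,-c,0],[0,0,-1]])
def plan(wps,cur=None,step=5.0):
    """wps: (x,y,z,yaw,g,[nrows]); prints rows of tool-frame shift in cm and turn in rad"""
    if cur is None:
        s=readout.read_state(); p=s['position']; y=s['ee_rot'][2]
    else: p,y=np.array(cur[:3]),cur[3]
    G=[];D=[];U=[]
    for w in wps:
        q=np.array(w[:3]); dy=(w[3]-y+180)%360-180
        n=w[5] if len(w)>5 else int(np.ceil(max(np.linalg.norm(q-p)*100/step,abs(dy)/9,1)))
        for i in range(n):
            a=y+dy*i/n
            d=T(0,a).T@(q-p)/n*100
            G.append(w[4]);D.append([round(float(v),2) for v in d]);U.append(round(float(-np.radians(dy)/n),4))
        p,y=q,y+dy
    for i in range(0,len(G),20): print('n',len(G[i:i+20]),'\n"gripper":',G[i:i+20],'\n"dp":',D[i:i+20],'\n"turn":',U[i:i+20])
E
python3 - <<'E'
from h import *
from scipy.optimize import least_squares
fs={n:dict(np.load(n+'0.npz')) for n in('top','scene')}
Ws={n:world(fs[n]) for n in fs}
for n,W in Ws.items():
    P=W.reshape(-1,3)
    def sel(x0,x1,y0,y1,z0,z1):
        m=(P[:,0]>x0)&(P[:,0]<x1)&(P[:,1]>y0)&(P[:,1]<y1)&(P[:,2]>z0)&(P[:,2]<z1);return P[m]
    k=sel(.4,.75,-.1,.15,.125,.2); print(n,'high pts',len(k))
    for c in (k[k[:,0]<.6],k[k[:,0]>=.6]):
        if len(c): print('  ',((c.min(0)+c.max(0))/2).round(3),(c.max(0)-c.min(0)).round(3),len(c))
    sl=sel(.4,.75,-.1,.15,.1,.116); c=sl[:,:2]-sl[:,:2].mean(0); v=np.linalg.svd(c,full_matrices=False)[2][0]; print('  slat ctr',sl.mean(0).round(3),'ang',np.degrees(np.arctan2(v[1],v[0]))%180, cv2.minAreaRect((sl[:,:2]*1000).astype(np.float32)))
    r=sel(.4,.75,-.15,.15,.036,.054); print('  crate rect',cv2.minAreaRect((r[:,:2]*1000).astype(np.float32)),len(r))
    for nm,(x,y) in dict(A=(.541,.334),B=(.541,.22),C=(.584,-.212),turq=(.437,.212)).items():
        j=sel(x-.045,x+.045,y-.045,y+.045,.072,.09)
        if len(j): print('  jar',nm,cv2.minEnclosingCircle((j[:,:2]*1000).astype(np.float32)),np.median(j,0).round(3),len(j))
    b=sel(.38,.52,-.27,-.14,.06,.1); print('  bar',cv2.minAreaRect((b[:,:2]*1000).astype(np.float32)),len(b),b.mean(0))
    b=sel(.38,.52,-.27,-.14,.015,.03); print('  sole',cv2.minAreaRect((b[:,:2]*1000).astype(np.float32)),len(b))
    b=sel(.48,.68,-.45,-.3,.14,.175); print('  peg',cv2.minAreaRect((b[:,:2]*1000).astype(np.float32)),len(b),b[:,2].max()); print(b[np.argsort(b[:,0])][::12].round(3).tolist())
    b=sel(.5,.75,-.45,-.25,.009,.02); print('  foot',cv2.minAreaRect((b[:,:2]*1000).astype(np.float32)),len(b))
    h=sel(.2,.9,-.5,.5,.02,.5)
a=cv2.resize(cv2.imread('pics/top0.png')[120:290,190:450],None,fx=3,fy=3,interpolation=cv2.INTER_CUBIC); cv2.imwrite('pics/crop0.png',a)
E
```

```text
top high pts 46
   [0.489 0.044 0.143] [0.019 0.023 0.028] 46
  slat ctr [0.571 0.018 0.109] ang 161.34908852833996 ((570.91259765625, 17.30078887939453), (50.1097297668457, 270.07470703125), 71.48624420166016)
  crate rect ((555.1414184570312, -28.30328369140625), (207.4890594482422, 321.6630859375), 85.08566284179688) 695
  jar A ((540.7311401367188, 333.42333984375), 29.100757598876953) [0.541 0.333 0.081] 243
  jar B ((546.2274780273438, 217.81089782714844), 28.892154693603516) [0.545 0.218 0.081] 236
  jar C ((584.0429077148438, -211.9478759765625), 28.887527465820312) [ 0.584 -0.212  0.081] 235
  jar turq ((436.4963684082031, 209.98681640625), 28.8652286529541) [0.436 0.21  0.081] 235
  bar ((450.9017333984375, -205.0958251953125), (12.534109115600586, 76.12348175048828), 33.74006652832031) 103 [ 0.45091658 -0.20350454  0.08437126]
  sole ((429.5365905761719, -218.87118530273438), (101.83335876464844, 90.09822082519531), 33.24019241333008) 369
  peg ((565.7999877929688, -356.3638000488281), (117.36589813232422, 24.73466682434082), 0.038584351539611816) 159 0.16694454702681227
[
[... 1199 characters left out ...]
 (20.817768096923828, 76.57005310058594), 31.389463424682617) 106 [ 0.45195478 -0.19814883  0.07742104]
  sole ((430.7916564941406, -213.72921752929688), (101.47186279296875, 91.2447280883789), 32.1296272277832) 188
  peg ((564.3497314453125, -356.1211853027344), (122.24711608886719, 28.578981399536133), 1.2307168245315552) 111 0.16487772546913748
[[0.503, -0.357, 0.152], [0.523, -0.352, 0.154], [0.54, -0.354, 0.155], [0.56, -0.348, 0.152], [0.577, -0.35, 0.148], [0.598, -0.352, 0.146], [0.609, -0.346, 0.15], [0.616, -0.354, 0.162], [0.62, -0.347, 0.154], [0.624, -0.361, 0.142]]
  foot ((636.6067504882812, -352.285400390625), (109.73527526855469, 106.87937927246094), 0.42523249983787537) 337
```

View pics/crop0.png

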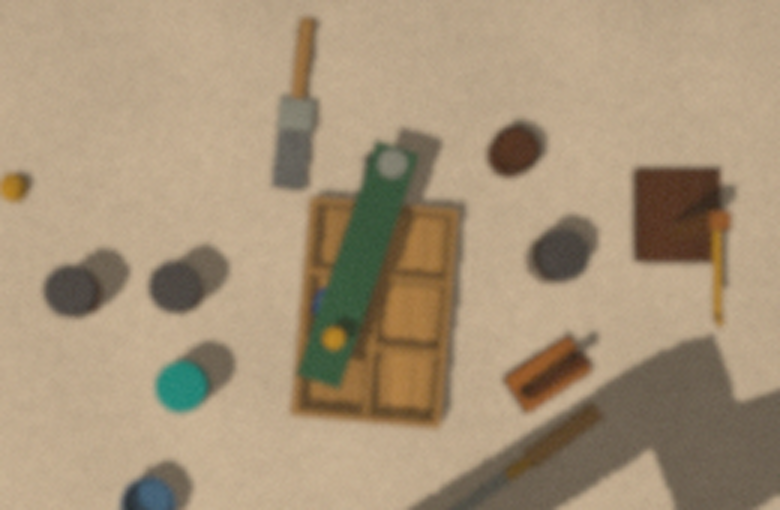

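The crop shows the slat from its pivot at (393,163) to its knob at (334,338), and blue tin1 peeking out at (318,300). The jars are at (73,290), (176,286) and (560,254).

```bash
python3 - <<'E'
from h import *
for n in('top','scene'):
    f=dict(np.load(n+'0.npz')); W=world(f); P=W.reshape(-1,3)
    c=np.array([.519,-.0055]); best=None
    for th in np.arange(-8,-2.9,.25):
        a=np.radians(th); X=(P[:,:2]-c)@np.array([[np.cos(a),-np.sin(a)],[np.sin(a),np.cos(a)]])
        m=(abs(X[:,0])<.145)&(abs(X[:,1])<.105)&(P[:,2]>.03)&(P[:,2]<.058)
        Q=X[m]; H=sum((np.histogram(Q[:,i],np.arange(-.15,.15,.002))[0].astype(float)**2).sum() for i in(0,1))
        if best is None or H>best[0]: best=(H,th,Q)
    Q=best[2]; th=np.radians(best[1])
    def edge(v):
        h,e=np.histogram(v,np.arange(-.15,.151,.002)); k=np.where(h>0.3*np.sort(h)[-6:].mean())[0]; return e[k[0]],e[k[-1]+1]
    ex,ey=edge(Q[:,0]),edge(Q[:,1]); cc=np.array([sum(ex)/2,sum(ey)/2])
    print(n,best[1],ex,ey,'centre',c+np.array([[np.cos(th),-np.sin(th)],[np.sin(th),np.cos(th)]])@cc)
s=readout.read_state()
print('to knob');plan([(.489,.046,.25,108,1),(.489,.046,.19,108,1)])
E
```

```text
top -4.75 (np.float64(-0.12399999999999997), np.float64(0.12600000000000025)) (np.float64(-0.08399999999999994), np.float64(0.08400000000000021)) centre [ 0.51999657 -0.00558281]
scene -5.25 (np.float64(-0.12599999999999997), np.float64(0.12600000000000025)) (np.float64(-0.07999999999999993), np.float64(0.09000000000000022)) centre [ 0.51945751 -0.00052098]
to knob
n 15 
"gripper": [1, 1, 1, 1, 1, 1, 1, 1, 1, 1, 1, 1, 1, 1, 1] 
"dp": [[3.52, -3.43, 0.0], [3.87, -3.03, 0.0], [4.18, -2.59, 0.0], [4.43, -2.12, 0.0], [4.64, -1.62, 0.0], [4.79, -1.11, 0.0], [4.88, -0.58, 0.0], [4.91, -0.04, 0.0], [4.89, 0.49, 0.0], [4.81, 1.02, 0.0], [4.67, 1.54, 0.0], [4.47, 2.04, 0.0], [4.22, 2.51, 0.0], [0.0, 0.0, 3.0], [0.0, 0.0, 3.0]] 
"turn": [-0.1091, -0.1091, -0.1091, -0.1091, -0.1091, -0.1091, -0.1091, -0.1091, -0.1091, -0.1091, -0.1091, -0.1091, -0.1091, -0.0, -0.0]
```

```bash
python3 - <<'E'
from h import *
plan([(.489,.046,.25,161,1)])
E
```

```text
n 15 
"gripper": [1, 1, 1, 1, 1, 1, 1, 1, 1, 1, 1, 1, 1, 1, 1] 
"dp": [[3.05, -2.97, 0.0], [3.47, -2.46, 0.0], [3.82, -1.89, 0.0], [4.06, -1.28, 0.0], [4.21, -0.63, 0.0], [4.26, 0.04, 0.0], [4.2, 0.7, 0.0], [4.04, 1.34, 0.0], [3.78, 1.96, 0.0], [3.43, 2.52, 0.0], [3.0, 3.02, 0.0], [2.49, 3.45, 0.0], [1.93, 3.8, 0.0], [1.31, 4.05, 0.0], [0.66, 4.21, 0.0]] 
"turn": [-0.1562, -0.1562, -0.1562, -0.1562, -0.1562, -0.1562, -0.1562, -0.1562, -0.1562, -0.1562, -0.1562, -0.1562, -0.1562, -0.1562, -0.1562]
```

Call:
jog_arm([
  [3.05,-2.97,0],
  [3.47,-2.46,0],
  [3.82,-1.89,0],
  [4.06,-1.28,0],
  [4.21,-0.63,0],
  [4.26,0.04,0],
  [4.2,0.7,0],
  [4.04,1.34,0],
  [3.78,1.96,0],
  [3.43,2.52,0],
  [3.0,3.02,0],
  [2.49,3.45,0],
  [1.93,3.8,0],
  [1.31,4.05,0],
  [0.66,4.21,0],
  [0,0,0],
  [0,0,0],
], gripper=[1,1,1,1,1,1,1,1,1,1,1,1,1,1,1,1,1], turn=[-0.156,-0.156,-0.156,-0.156,-0.156,-0.156,-0.156,-0.156,-0.156,-0.156,-0.156,-0.156,-0.156,-0.156,-0.156,0,0])

```text
t: 3.62
position: [0.4897, 0.0453, 0.2503]
ee_rot: [-180.0, -0.0, 160.8]
wrist_force: [-0.6, -0.0, -0.2]
finger_gap: 1.003
grip_force: 0.0
```

```bash
cat >> h.py <<'E'
from scipy.spatial.transform import Rotation as Ro
def wrist(save=None):
    s=readout.read_state(); f=grab('wrist',save)
    d=f['depth']; K=f['intrinsics']; v,u=np.mgrid[:d.shape[0],:d.shape[1]]
    P=np.stack([(u-K[0,2])/K[0,0]*d,(v-K[1,2])/K[1,1]*d,d],-1)
    M=f['tool_from_camera']; Q=P@M[:3,:3].T+M[:3,3]
    W=Q@Ro.from_euler('xyz',s['ee_rot'],degrees=True).as_matrix().T+s['position']; W[d<=0]=np.nan
    return f,W,s
def box(P,x0,x1,y0,y1,z0,z1):
    P=P.reshape(-1,3); m=(P[:,0]>x0)&(P[:,0]<x1)&(P[:,1]>y0)&(P[:,1]<y1)&(P[:,2]>z0)&(P[:,2]<z1); return P[m]
def circ(p): return cv2.minEnclosingCircle((p[:,:2]*1000).astype(np.float32))
def rect(p): return cv2.minAreaRect((p[:,:2]*1000).astype(np.float32))
E
python3 - <<'E'
from h import *
f,W,s=wrist('w1.png'); print(s['position'],s['ee_rot'],f['tool_from_camera'])
k=box(W,.44,.54,0,.1,.14,.16); print(len(k)); print(circ(k) if len(k) else '', np.median(k,0))
sl=box(W,.4,.75,-.1,.15,.1,.116); print('slat',rect(sl),len(sl))
f=grab('top','top1.png'); g=grab('scene','scene1.png')
E
```

```text
[0.48967966 0.04525942 0.25025306] [-1.79964428e+02 -1.40173065e-02  1.60780546e+02] [[ 7.11599167e-04 -9.61723944e-01 -2.74019250e-01  6.91737926e-02]
 [ 9.99999010e-01  3.51676879e-04  1.36261371e-03 -4.31449845e-04]
 [-1.21409200e-03 -2.74019948e-01  9.61723242e-01 -1.22836956e-01]
 [ 0.00000000e+00  0.00000000e+00  0.00000000e+00  1.00000000e+00]]
730
((486.9963684082031, 44.921783447265625), 12.024091720581055) [0.48621865 0.04537072 0.14715279]
slat ((541.9189453125, 26.699832916259766), (50.124176025390625, 215.13560485839844), 71.51362609863281) 10179
```

View pics/w1.png

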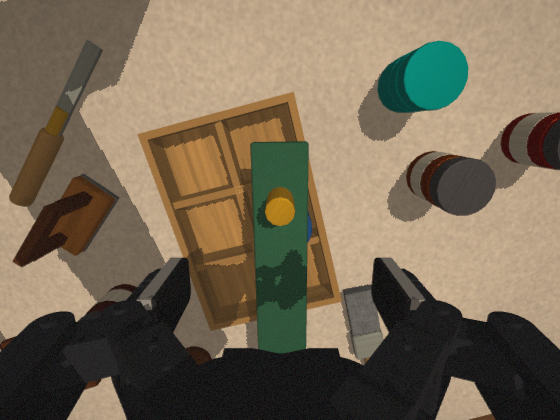

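View pics/top1.png

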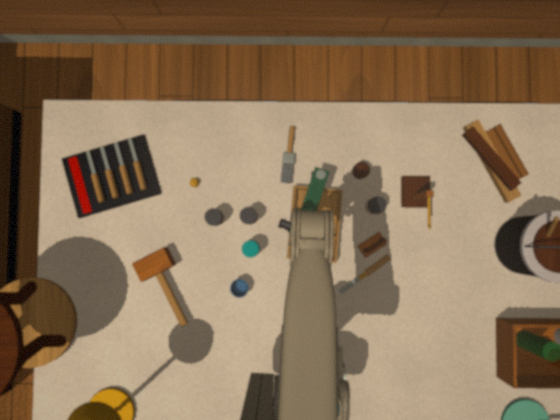

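The wrist view shows the knob at (280,210), the crate with empty cells, and jars at (450,183) and (530,140). The top view with the arm moved shows no further jars, so there are three.

```bash
python3 - <<'E'
from h import *
f,W,s=wrist()
Q=box(W,.35,.7,-.15,.12,.040,.050)
print(len(Q),rect(Q))
c=np.array([.52,-.004])
best=None
for th in np.arange(-7,-3,.1):
    a=np.radians(th); X=(Q[:,:2]-c)@np.array([[np.cos(a),-np.sin(a)],[np.sin(a),np.cos(a)]])
    H=sum((np.histogram(X[:,i],np.arange(-.15,.15,.002))[0].astype(float)**2).sum() for i in(0,1))
    if best is None or H>best[0]: best=(H,th,X)
X=best[2]; print(best[1]); 
for i in(0,1): print([(round(e*1000),int(h)) for h,e in zip(*np.histogram(X[:,i],np.arange(-.15,.15,.002))) if h>25])
kn=np.array([.487,.045]); 
th=np.radians(180-best[1])
# keeper circle: keep to the knob with pivot from slat angle 161.5
for sa in (161.3,161.5): print('pivot',kn-0.2*np.array([np.cos(np.radians(sa)),np.sin(np.radians(sa))]))
plan([(.487,.045,.16,161.3,.2),(.487,.045,.132,161.3,.2)])
E
```

```text
4875 ((518.039306640625, -5.3387451171875), (168.71629333496094, 248.84461975097656), 85.16170501708984)
-4.800000000000008
[(-126, 339), (-124, 335), (-122, 329), (-120, 325), (-118, 34), (-116, 36), (-114, 34), (-112, 35), (-110, 34), (-108, 36), (-106, 33), (-104, 32), (-102, 36), (-100, 33), (-98, 33), (-96, 33), (-94, 34), (-92, 32), (-90, 34), (-88, 30), (-86, 31), (-84, 33), (-82, 33), (-80, 32), (-44, 27), (-42, 27), (-40, 28), (-38, 26), (-32, 28), (-30, 27), (-26, 28), (-24, 30), (-22, 26), (-20, 28), (-16, 26), (-14, 29), (-12, 28), (-10, 28), (-8, 30), (-6, 29), (-4, 26), (-2, 27), (4, 33), (8, 28), (10, 28), (18, 26), (34, 27), (36, 31), (38, 32), (40, 26), (42, 27), (104, 26), (112, 152), (114, 148), (116, 115), (118, 115), (120, 106)]
[(-86, 184), (-84, 348), (-82, 348), (-80, 361), (-78, 458), (-76, 26), (-74, 29), (-72, 29), (-70, 27), (-68, 29), (-66, 27), (-64, 28), (-62, 32), (-60, 27), (-58, 28), (-56, 29), (-54, 27), (-52, 29), (-48, 30), (-46, 29), (-44, 29), (-42, 27), (-40, 30), (-38, 28), (-36, 31), (-34, 27), (-32, 30), (-30, 32), (-28, 28), (-26, 30), (-2, 27), (40, 29), (42, 29), (44, 29), (46, 30), (48, 31), (50, 26), (52, 30), (54, 31), (56, 30), (58, 28), (60, 31), (62, 30), (64, 31), (66, 29), (68, 32), (70, 31), (72, 29), (74, 209), (76, 315), (78, 329), (80, 350), (82, 151)]
pivot [ 0.67644206 -0.0191226 ]
pivot [ 0.67666473 -0.01846093]
n 3 
"gripper": [0.2, 0.2, 0.2] 
"dp": [[0.13, -0.02, 4.52], [0.13, -0.02, 4.52], [0.0, 0.0, 2.8]] 
"turn": [-0.0053, -0.0053, -0.0]
```

Call:
jog_arm([
  [0.13,-0.02,3.0],
  [0.13,-0.02,3.0],
  [0,0,3.0],
  [0,0,1.8],
  [0,0,1.0],
  [0,0,0],
  [0,0,0],
  [0,0,0],
  [0,0,0],
  [0,0,0],
  [0,0,0],
  [0,0,0],
], gripper=[0.2,0.2,0.2,0.2,0.2,0.2,-1,-1,-1,-1,-1,-1], turn=[-0.005,-0.005,0,0,0,0,0,0,0,0,0,0], grip_force=20)

```text
t: 5.32
position: [0.4883, 0.0459, 0.1334]
ee_rot: [180.0, 0.1, 161.4]
wrist_force: [-0.8, -0.7, 6.1]
finger_gap: 0.277
grip_force: 21.8
```

Call:
jog_arm([
  [0,0,-0.2],
  [-0.02,0.91,0],
  [-0.02,0.91,0],
  [-0.02,0.91,0],
  [-0.02,0.91,0],
  [-0.02,0.91,0],
  [-0.02,0.91,0],
  [-0.02,0.91,0],
  [-0.02,0.91,0],
  [-0.02,0.91,0],
  [-0.02,0.91,0],
  [-0.02,0.91,0],
  [-0.02,0.91,0],
  [-0.02,0.91,0],
  [-0.02,0.91,0],
  [-0.02,0.91,0],
], gripper=[-1,-1,-1,-1,-1,-1,-1,-1,-1,-1,-1,-1,-1,-1,-1,-1], turn=[0,0.0454,0.0454,0.0454,0.0454,0.0454,0.0454,0.0454,0.0454,0.0454,0.0454,0.0454,0.0454,0.0454,0.0454,0.0454])

```text
t: 7.32
position: [0.5705, 0.1501, 0.1335]
ee_rot: [-179.9, 0.2, 122.3]
wrist_force: [1.9, -4.5, -2.2]
finger_gap: 0.272
grip_force: 21.6
```

Call:
jog_arm([
  [-0.02,0.91,0],
  [-0.02,0.91,0],
  [-0.02,0.91,0],
  [-0.02,0.91,0],
  [-0.02,0.91,0],
  [-0.02,0.91,0],
  [-0.02,0.91,0],
  [-0.02,0.91,0],
  [-0.02,0.91,0],
  [-0.02,0.91,0],
  [-0.02,0.91,0],
  [-0.02,0.91,0],
  [-0.02,0.91,0],
  [-0.02,0.91,0],
  [-0.02,0.91,0],
  [0,0,0],
], gripper=[-1,-1,-1,-1,-1,-1,-1,-1,-1,-1,-1,-1,-1,-1,-1,-1], turn=[0.0454,0.0454,0.0454,0.0454,0.0454,0.0454,0.0454,0.0454,0.0454,0.0454,0.0454,0.0454,0.0454,0.0454,0.0454,0])

```text
t: 9.32
position: [0.7004, 0.1794, 0.1335]
ee_rot: [-179.9, 0.2, 83.3]
wrist_force: [-0.1, -5.7, 0.6]
finger_gap: 0.271
grip_force: 21.9
```

```bash
python3 - <<'E'
from h import *
s=readout.read_state(); x,y,z=s['position'];ya=s['ee_rot'][2]
plan([(x,y,.22,ya,.2),(.546,.205,.25,39,1)])
E
```

```text
n 7 
"gripper": [0.2, 0.2, 1, 1, 1, 1, 1] 
"dp": [[0.0, 0.0, -4.32], [0.0, 0.0, -4.32], [0.15, -3.13, -0.6], [-0.33, -3.11, -0.6], [-0.81, -3.02, -0.6], [-1.27, -2.86, -0.6], [-1.69, -2.63, -0.6]] 
"turn": [-0.0, -0.0, 0.1546, 0.1546, 0.1546, 0.1546, 0.1546]
```

Call:
jog_arm([
  [0,0,0],
  [0,0,-1],
  [0,0,-4.3],
  [0,0,-4.4],
], gripper=[0.2,0.2,0.2,0.2], turn=[0,0,0,0])

```text
t: 9.82
position: [0.6998, 0.182, 0.2325]
ee_rot: [-179.9, -0.0, 83.4]
wrist_force: [1.2, -0.5, 0.4]
finger_gap: 0.606
grip_force: 0.0
```

```bash
python3 - <<'E'
from h import *
plan([(.545,.217,.23,130.2,1)])
E
```

```text
n 6 
"gripper": [1, 1, 1, 1, 1, 1] 
"dp": [[0.28, -2.63, 0.04], [0.64, -2.57, 0.04], [0.98, -2.46, 0.04], [1.31, -2.3, 0.04], [1.61, -2.1, 0.04], [1.88, -1.87, 0.04]] 
"turn": [-0.1361, -0.1361, -0.1361, -0.1361, -0.1361, -0.1361]
```

Call:
jog_arm([
  [0.28,-2.63,0.04],
  [0.64,-2.57,0.04],
  [0.98,-2.46,0.04],
  [1.31,-2.3,0.04],
  [1.61,-2.1,0.04],
  [1.88,-1.87,0.04],
  [0,0,0],
], gripper=[1,1,1,1,1,1,1], turn=[-0.136,-0.136,-0.136,-0.136,-0.136,-0.136,0])

```text
t: 10.7
position: [0.5438, 0.2175, 0.2299]
ee_rot: [180.0, -0.0, 130.2]
wrist_force: [1.5, -0.2, 0.6]
finger_gap: 0.999
grip_force: 0.0
```

```bash
cat >> h.py <<'E'
def jars(W,regions):
    for x,y in regions:
        j=box(W,x-.07,x+.07,y-.055,y+.055,.072,.09)
        if len(j)>20: print('jar',circ(j),len(j))
E
python3 - <<'E'
from h import *
f,W,s=wrist('w2.png'); print(s['position'],s['ee_rot'])
jars(W,[(.546,.219),(.541,.336)])
sl=box(W,.6,.75,-.0,.25,.1,.116); print(rect(sl) if len(sl) else '')
E
```

```text
[0.54383282 0.21747356 0.2298533 ] [ 1.79966827e+02 -3.43378858e-02  1.30197050e+02]
jar ((543.2865600585938, 218.64974975585938), 28.948747634887695) 2981
jar ((538.0580444335938, 334.2179870605469), 29.030115127563477) 3938
((691.525146484375, 165.13424682617188), (63.49588394165039, 37.59951400756836), 83.16246032714844)
```

View pics/w2.png

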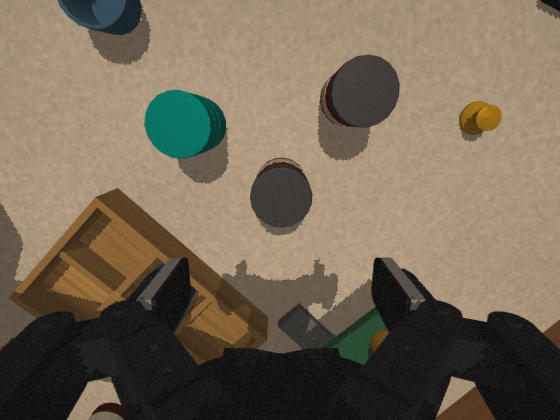

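The view shows jar B's cap at (281,197), jar A at (364,91), the turquoise look-alike at (183,124), and the slat swung well clear.

Call:
jog_arm([
  [0.12,0.04,4],
  [0,0,4],
  [0,0,4],
  [0,0,3],
  [0,0,1.8],
  [0,0,0],
  [0,0,0],
  [0,0,0],
  [0,0,0],
  [0,0,0],
  [0,0,-3],
  [0,0,-5],
  [0,0,-4],
], gripper=[1,1,1,1,1,1,-1,-1,-1,-1,-1,-1,-1], turn=[0,0,0,0,0,0,0,0,0,0,0,0,0], grip_force=40)

```text
t: 12.38
position: [0.545, 0.2179, 0.1824]
ee_rot: [180.0, -0.0, 130.1]
wrist_force: [1.0, -0.5, -1.9]
finger_gap: 0.668
grip_force: 43.6
```

```bash
python3 - <<'E'
from h import *
# slip check and cell plan
plan([(.4417,.0413,.185,130.2,-1)],step=3)
s=readout.read_state(); print(s['position'],s['finger_gap'],s['wrist_force'])
E
```

```text
n 7 
"gripper": [-1, -1, -1, -1, -1, -1, -1] 
"dp": [[-0.98, -2.75, -0.04], [-0.98, -2.75, -0.04], [-0.98, -2.75, -0.04], [-0.98, -2.75, -0.04], [-0.98, -2.75, -0.04], [-0.97, -2.76, -0.04], [-0.97, -2.76, -0.04]] 
"turn": [-0.0002, -0.0002, -0.0002, -0.0002, -0.0002, -0.0002, -0.0002]
[0.54503068 0.21785634 0.18235503] 0.6675128151690051 [ 0.97627216 -0.49417476 -1.85682789]
```

Call:
jog_arm([
  [-0.98,-2.75,0],
  [-0.98,-2.75,0],
  [-0.98,-2.75,0],
  [-0.98,-2.75,0],
  [-0.98,-2.75,0],
  [-0.97,-2.76,0],
  [-0.97,-2.76,0],
  [0,0,0],
  [0,0,0],
], gripper=[-1,-1,-1,-1,-1,-1,-1,-1,-1], turn=[0,0,0,0,0,0,0,0,0])

```text
t: 13.5
position: [0.442, 0.0416, 0.181]
ee_rot: [180.0, 0.0, 130.1]
wrist_force: [-0.2, -0.1, -1.2]
finger_gap: 0.671
grip_force: 43.9
```

```bash
python3 - <<'E'
from h import *
f,W,s=wrist(); print(s['position'],s['ee_rot'])
j=box(W,.38,.5,0,.09,.18,.25); 
Q=box(W,.35,.7,-.15,.12,.040,.050); print(rect(Q))
for z in(.18,.19,.2,.21):
  j=box(W,.4,.48,0,.08,z,z+.01); print(z,len(j),circ(j) if len(j)>3 else '')
plan([(.4417,.0413,.072,130.2,-1)],step=2.5)
E
```

```text
[0.44203774 0.04156739 0.18095411] [1.79950215e+02 2.41311764e-03 1.30095247e+02]
((535.86279296875, -7.097900390625), (169.17755126953125, 284.8158264160156), 85.15646362304688)
0.18 1262 ((437.943359375, 46.23780822753906), 42.36626434326172)
0.19 15908 ((437.759033203125, 46.38286209106445), 42.172847747802734)
0.2 1257 ((438.52923583984375, 46.704986572265625), 50.410728454589844)
0.21 3772 ((443.0295715332031, 41.00187683105469), 51.008548736572266)
n 5 
"gripper": [-1, -1, -1, -1, -1] 
"dp": [[0.0, -0.01, 2.18], [0.0, -0.01, 2.18], [0.0, -0.01, 2.18], [0.0, -0.01, 2.18], [0.0, -0.01, 2.18]] 
"turn": [-0.0002, -0.0002, -0.0002, -0.0002, -0.0002]
```

Call:
jog_arm([
  [0,0,3],
  [0,0,3],
  [0,0,2],
  [0,0,1.5],
  [0,0,1],
  [0,0,0.3],
  [0,0,0],
], gripper=[-1,-1,-1,-1,-1,-1,-1], turn=[0,0,0,0,0,0,0])

```text
t: 14.42
position: [0.4422, 0.0413, 0.0732]
ee_rot: [180.0, 0.0, 130.1]
wrist_force: [0.7, 0.3, -2.4]
finger_gap: 0.669
grip_force: 43.9
```

Call:
jog_arm([
  [0,0,0.15],
  [0,0,0.1],
  [0,0,0],
  [0,0,0],
  [0,0,0],
  [0,0,-2],
  [0,0,-4],
  [0,0,-5],
  [0,0,-4],
], gripper=[-1,-1,-1,1,1,1,1,1,1], turn=[0,0,0,0,0,0,0,0,0])

```text
t: 15.55
position: [0.4422, 0.0413, 0.2225]
ee_rot: [179.9, 0.1, 130.1]
wrist_force: [1.1, 1.2, -0.4]
finger_gap: 0.999
grip_force: 0.0
```

```bash
python3 - <<'E'
from h import *
f,W,s=wrist(); print(s['position'])
j=box(W,.40,.485,.0,.085,.078,.1); print(circ(j),np.median(j[:,2]))
jars(W,[(.538,.334)])
plan([(.532,.331,.23,130.2,1)],step=4)
E
```

```text
[0.44221053 0.04129142 0.22251525]
((440.33154296875, 43.3618049621582), 28.862234115600586) 0.08722018894318251
n 8 
"gripper": [1, 1, 1, 1, 1, 1, 1, 1] 
"dp": [[2.07, 3.16, -0.03], [2.07, 3.16, -0.03], [2.07, 3.16, -0.03], [2.07, 3.16, -0.03], [2.07, 3.16, -0.03], [2.07, 3.16, -0.03], [2.07, 3.16, -0.03], [2.07, 3.16, -0.03]] 
"turn": [-0.0002, -0.0002, -0.0002, -0.0002, -0.0002, -0.0002, -0.0002, -0.0002]
```

Call:
jog_arm([
  [2.07,3.16,0],
  [2.07,3.16,0],
  [2.07,3.16,0],
  [2.07,3.16,0],
  [2.07,3.16,0],
  [2.07,3.16,0],
  [2.07,3.16,0],
  [2.07,3.16,-0.2],
  [0,0,0],
], gripper=[1,1,1,1,1,1,1,1,1], turn=[0,0,0,0,0,0,0,0,0])

```text
t: 16.73
position: [0.5291, 0.333, 0.222]
ee_rot: [179.9, -0.0, 130.3]
wrist_force: [-0.4, -0.4, -0.0]
finger_gap: 1.0
grip_force: 0.0
```

```bash
python3 - <<'E'
from h import *
f,W,s=wrist(); print(s['position'],s['ee_rot'])
jars(W,[(.538,.334)])
j=box(W,.45,.63,.25,.42,.072,.09); c=np.array(circ(j)[0])/1000
print((T(0,s['ee_rot'][2]).T@np.r_[c-s['position'][:2],0])*100)
E
```

```text
[0.52913493 0.3329856  0.22203923] [ 1.79947887e+02 -2.31154057e-03  1.30253726e+02]
jar ((537.95166015625, 334.3214416503906), 28.841835021972656) 3096
[-0.46776398  0.7592031   0.        ]
```

Call:
jog_arm([
  [-0.4,0.76,2],
  [0,0,4],
  [0,0,4],
  [0,0,4],
  [0,0,2],
  [0,0,0],
  [0,0,0],
  [0,0,0],
  [0,0,0],
  [0,0,0],
  [0,0,-3],
  [0,0,-5],
  [0,0,-4],
], gripper=[1,1,1,1,1,1,-1,-1,-1,-1,-1,-1,-1], turn=[0,0,0,0,0,0,0,0,0,0,0,0,0])

```text
t: 18.4
position: [0.5363, 0.3326, 0.1833]
ee_rot: [-180.0, -0.0, 130.1]
wrist_force: [0.4, 0.7, -2.7]
finger_gap: 0.672
grip_force: 43.5
```

```bash
python3 - <<'E'
from h import *
s=readout.read_state(); print(s['position'])
plan([(.5146,-.0452,.183,130.2,-1)],step=4.2)
E
```

```text
[0.53632789 0.33259889 0.18334658]
n 10 
"gripper": [-1, -1, -1, -1, -1, -1, -1, -1, -1, -1] 
"dp": [[-2.75, -2.6, 0.0], [-2.75, -2.6, 0.0], [-2.75, -2.6, 0.0], [-2.75, -2.6, 0.0], [-2.75, -2.6, 0.0], [-2.75, -2.6, 0.0], [-2.75, -2.6, 0.0], [-2.75, -2.6, 0.0], [-2.75, -2.6, 0.0], [-2.75, -2.6, 0.0]] 
"turn": [-0.0001, -0.0001, -0.0001, -0.0001, -0.0001, -0.0001, -0.0001, -0.0001, -0.0001, -0.0001]
```

Call:
jog_arm([
  [-2.75,-2.6,0],
  [-2.75,-2.6,0],
  [-2.75,-2.6,0],
  [-2.75,-2.6,0],
  [-2.75,-2.6,0],
  [-2.75,-2.6,0],
  [-2.75,-2.6,0],
  [-2.75,-2.6,0],
  [-2.75,-2.6,0],
  [-2.75,-2.6,0],
  [0,0,0],
  [0,0,0],
], gripper=[-1,-1,-1,-1,-1,-1,-1,-1,-1,-1,-1,-1], turn=[0,0,0,0,0,0,0,0,0,0,0,0])

```text
t: 19.9
position: [0.5145, -0.0448, 0.1819]
ee_rot: [-180.0, -0.1, 130.1]
wrist_force: [0.1, -0.4, -1.4]
finger_gap: 0.667
grip_force: 43.8
```

Call:
jog_arm([
  [0,0,3],
  [0,0,3],
  [0,0,2],
  [0,0,1.5],
  [0,0,1],
  [0,0,0.4],
  [0,0,0.15],
  [0,0,0.1],
  [0,0,0],
  [0,0,0],
  [0,0,0],
  [0,0,-2],
  [0,0,-4],
  [0,0,-5],
  [0,0,-4],
], gripper=[-1,-1,-1,-1,-1,-1,-1,-1,-1,1,1,1,1,1,1], turn=[0,0,0,0,0,0,0,0,0,0,0,0,0,0,0])

```text
t: 21.78
position: [0.5156, -0.0453, 0.2229]
ee_rot: [179.9, 0.1, 130.1]
wrist_force: [0.0, -1.2, -0.2]
finger_gap: 0.998
grip_force: 0.0
```

```bash
python3 - <<'E'
from h import *
f,W,s=wrist(); print(s['position'])
j=box(W,.47,.56,-.09,.0,.078,.1); print(circ(j),np.median(j[:,2]))
plan([(.584,-.21,.22,130.2,1)],step=4)
E
```

```text
[ 0.51561023 -0.04531492  0.22289602]
((515.4700317382812, -44.31371307373047), 29.006710052490234) 0.08721598067694575
n 5 
"gripper": [1, 1, 1, 1, 1] 
"dp": [[-3.35, -1.12, 0.17], [-3.35, -1.12, 0.17], [-3.35, -1.12, 0.17], [-3.35, -1.12, 0.17], [-3.35, -1.12, 0.17]] 
"turn": [-0.0003, -0.0003, -0.0003, -0.0003, -0.0003]
```

Call:
jog_arm([
  [-3.35,-1.12,0],
  [-3.35,-1.12,0],
  [-3.35,-1.12,0],
  [-3.35,-1.12,0],
  [-3.35,-1.12,0],
  [0,0,0],
], gripper=[1,1,1,1,1,1], turn=[0,0,0,0,0,0])

```text
t: 22.58
position: [0.5811, -0.2116, 0.2204]
ee_rot: [180.0, 0.0, 130.0]
wrist_force: [-0.6, 0.3, -0.5]
finger_gap: 0.999
grip_force: 0.0
```

```bash
python3 - <<'E'
from h import *
f,W,s=wrist('w3.png'); print(s['position'],s['ee_rot'])
j=box(W,.5,.66,-.29,-.12,.072,.09); print(circ(j),len(j)); c=np.array(circ(j)[0])/1000
print((T(0,s['ee_rot'][2]).T@np.r_[c-s['position'][:2],0])*100)
E
```

```text
[ 0.58106648 -0.21161644  0.22037708] [1.79994108e+02 4.73807351e-02 1.29957109e+02]
((581.474365234375, -211.81951904296875), 28.884586334228516) 3168
[-0.04176133  0.01822294  0.        ]
```

Call:
jog_arm([
  [0,0,2],
  [0,0,4],
  [0,0,4],
  [0,0,4],
  [0,0,1.8],
  [0,0,0],
  [0,0,0],
  [0,0,0],
  [0,0,0],
  [0,0,0],
  [0,0,-3],
  [0,0,-5],
  [0,0,-4],
], gripper=[1,1,1,1,1,1,-1,-1,-1,-1,-1,-1,-1], turn=[0,0,0,0,0,0,0,0,0,0,0,0,0])

```text
t: 24.25
position: [0.5804, -0.2094, 0.1847]
ee_rot: [180.0, 0.0, 130.1]
wrist_force: [0.4, -0.7, -2.7]
finger_gap: 0.663
grip_force: 43.5
```

```bash
python3 - <<'E'
from h import *
s=readout.read_state(); print(s['position'])
plan([(.4349,-.0384,.183,130.2,-1)],step=4)
E
```

```text
[ 0.58043027 -0.20935468  0.18468303]
n 6 
"gripper": [-1, -1, -1, -1, -1, -1] 
"dp": [[3.74, -0.02, 0.03], [3.74, -0.02, 0.03], [3.74, -0.02, 0.03], [3.74, -0.02, 0.03], [3.74, -0.02, 0.03], [3.74, -0.01, 0.03]] 
"turn": [-0.0003, -0.0003, -0.0003, -0.0003, -0.0003, -0.0003]
```

Call:
jog_arm([
  [3.74,-0.02,0],
  [3.74,-0.02,0],
  [3.74,-0.02,0],
  [3.74,-0.02,0],
  [3.74,-0.02,0],
  [3.74,-0.02,0.2],
  [0,0,0],
  [0,0,0],
], gripper=[-1,-1,-1,-1,-1,-1,-1,-1], turn=[0,0,0,0,0,0,0,0])

```text
t: 25.25
position: [0.4353, -0.0387, 0.1813]
ee_rot: [179.9, 0.1, 130.1]
wrist_force: [0.1, -0.1, -2.4]
finger_gap: 0.666
grip_force: 43.6
```

Call:
jog_arm([
  [0,0,3],
  [0,0,3],
  [0,0,2],
  [0,0,1.5],
  [0,0,1],
  [0,0,0.4],
  [0,0,0.15],
  [0,0,0.05],
  [0,0,0],
  [0,0,0],
  [0,0,0],
  [0,0,-2],
  [0,0,-4],
  [0,0,-5],
  [0,0,-4],
], gripper=[-1,-1,-1,-1,-1,-1,-1,-1,-1,1,1,1,1,1,1], turn=[0,0,0,0,0,0,0,0,0,0,0,0,0,0,0])

```text
t: 27.12
position: [0.4354, -0.0387, 0.2219]
ee_rot: [179.9, 0.1, 130.1]
wrist_force: [0.2, 0.2, -0.8]
finger_gap: 0.998
grip_force: 0.0
```

```bash
python3 - <<'E'
from h import *
f,W,s=wrist(); print(s['position'])
j=box(W,.39,.476,-.085,.001,.078,.1); print(circ(j),np.median(j[:,2]))
g=grab('scene','scene2.png'); t=grab('top','top2.png')
a=cv2.resize(t['image'][100:310,150:450],None,fx=2,fy=2); b=cv2.resize(g['image'][120:330,120:420],None,fx=2,fy=2)
cv2.imwrite('pics/c2.png',b)
for r in models.cut_out('jar0','scene'): print(r['conf'],r['pixel'])
plan([(.690,.165,.22,83.3,1)],step=4.5)
E
```

```text
[ 0.43541492 -0.03867049  0.22189579]
((435.9596862792969, -39.82225799560547), 29.029775619506836) 0.08719295606566271
0.77 [270.9, 192.0]
0.71 [251.7, 199.9]
0.65 [308.4, 238.6]
0.59 [285.7, 315.9]
0.53 [279.4, 204.8]
0.29 [244.0, 174.8]
n 8 
"gripper": [1, 1, 1, 1, 1, 1, 1, 1] 
"dp": [[-0.1, 4.07, 0.01], [0.31, 4.06, 0.01], [0.73, 4.01, 0.01], [1.13, 3.91, 0.01], [1.52, 3.78, 0.01], [1.9, 3.6, 0.01], [2.26, 3.39, 0.01], [2.59, 3.14, 0.01]] 
"turn": [0.1021, 0.1021, 0.1021, 0.1021, 0.1021, 0.1021, 0.1021, 0.1021]
```

View pics/c2.png

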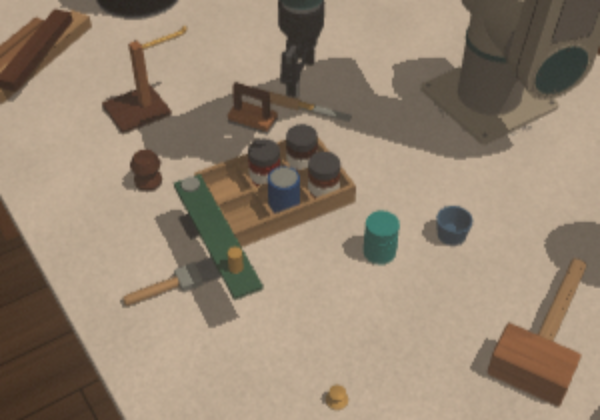

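The crop shows three jars and the blue tin packed in the crate, the keeper swung out with its knob at (235,260), and no jar left on the bench.

Call:
jog_arm([
  [-0.1,4.07,0],
  [0.31,4.06,0],
  [0.73,4.01,0],
  [1.13,3.91,0],
  [1.52,3.78,0],
  [1.9,3.6,0],
  [2.26,3.39,0],
  [2.59,3.14,0],
  [0,0,0],
], gripper=[1,1,1,1,1,1,1,1,1], turn=[0.102,0.102,0.102,0.102,0.102,0.102,0.102,0.102,0])

```text
t: 28.45
position: [0.6896, 0.1666, 0.2162]
ee_rot: [-179.8, 0.0, 83.5]
wrist_force: [-1.2, -0.1, -0.2]
finger_gap: 1.0
grip_force: 0.0
```

```bash
python3 - <<'E'
from h import *
f,W,s=wrist(); print(s['position'],s['ee_rot'])
k=box(W,.65,.75,.13,.23,.14,.16); print(len(k)); c=np.array(circ(k)[0])/1000; print(circ(k))
d=c-np.array([.6774,-.0188]); print(np.hypot(*d),np.degrees(np.arctan2(d[1],d[0])))
print((T(0,s['ee_rot'][2]).T@np.r_[c-s['position'][:2],0])*100)
E
```

```text
[0.68962551 0.16664203 0.21621354] [-1.79801341e+02  3.75287819e-02  8.34603600e+01]
1024
((700.4639892578125, 180.0882568359375), 11.875078201293945)
0.20022109356339637 83.38526569379209
[1.45931333 0.92365548 0.        ]
```

Call:
jog_arm([
  [0.73,0.46,0],
  [0.73,0.46,0],
  [0,0,2.5],
  [0,0,2.5],
  [0,0,2],
  [0,0,1.1],
  [0,0,0],
  [0,0,0],
  [0,0,0],
  [0,0,0],
  [0,0,0],
  [0,0,0],
  [0,0,0],
], gripper=[0.2,0.2,0.2,0.2,0.2,0.2,0.2,-1,-1,-1,-1,-1,-1], turn=[0,0,0,0,0,0,0,0,0,0,0,0,0], grip_force=20)

```text
t: 30.12
position: [0.7008, 0.1788, 0.1403]
ee_rot: [179.9, -0.0, 83.4]
wrist_force: [0.1, 0.0, 5.2]
finger_gap: 0.274
grip_force: 21.4
```

Call:
jog_arm([
  [-0.02,-0.89,0],
  [-0.02,-0.89,0],
  [-0.02,-0.89,0],
  [-0.02,-0.89,0],
  [-0.02,-0.89,0],
  [-0.02,-0.89,0],
  [-0.02,-0.89,0],
  [-0.02,-0.89,0],
  [-0.02,-0.89,0],
  [-0.02,-0.89,0],
  [-0.02,-0.89,0],
  [-0.02,-0.89,0],
  [-0.02,-0.89,0],
  [-0.02,-0.89,0],
  [-0.02,-0.89,0],
  [-0.02,-0.89,0],
  [-0.02,-0.89,0],
  [-0.02,-0.89,0],
], gripper=[-1,-1,-1,-1,-1,-1,-1,-1,-1,-1,-1,-1,-1,-1,-1,-1,-1,-1], turn=[-0.0445,-0.0445,-0.0445,-0.0445,-0.0445,-0.0445,-0.0445,-0.0445,-0.0445,-0.0445,-0.0445,-0.0445,-0.0445,-0.0445,-0.0445,-0.0445,-0.0445,-0.0445])

```text
t: 32.38
position: [0.551, 0.1354, 0.1403]
ee_rot: [179.8, 0.0, 129.4]
wrist_force: [0.2, 1.1, 6.1]
finger_gap: 0.27
grip_force: 21.6
```

Call:
jog_arm([
  [-0.02,-0.89,0],
  [-0.02,-0.89,0],
  [-0.02,-0.89,0],
  [-0.02,-0.89,0],
  [-0.02,-0.89,0],
  [-0.02,-0.89,0],
  [-0.02,-0.89,0],
  [-0.02,-0.89,0],
  [-0.02,-0.89,0],
  [-0.02,-0.89,0],
  [-0.02,-0.89,0],
  [-0.02,-0.89,0],
  [-0.02,-0.89,0],
  [-0.02,-0.89,0],
  [-0.02,-0.89,0],
  [-0.02,-0.89,0],
  [-0.02,-0.89,0],
], gripper=[-1,-1,-1,-1,-1,-1,-1,-1,-1,-1,-1,-1,-1,-1,-1,-1,-1], turn=[-0.0445,-0.0445,-0.0445,-0.0445,-0.0445,-0.0445,-0.0445,-0.0445,-0.0445,-0.0445,-0.0445,-0.0445,-0.0445,-0.0445,-0.0445,-0.0445,-0.0445])

```text
t: 34.5
position: [0.4796, 0.0058, 0.1402]
ee_rot: [179.9, 0.2, 172.7]
wrist_force: [0.2, 1.1, 6.6]
finger_gap: 0.275
grip_force: 21.6
```

Call:
jog_arm([
  [-0.01,-0.35,0],
  [-0.01,-0.35,0],
  [0,-0.2,0],
  [0,-0.15,0],
  [0,-0.1,0],
  [0,0,0],
  [0,0,0],
], gripper=[-1,-1,-1,-1,-1,-1,-1], turn=[-0.02,-0.02,-0.01,-0.005,0,0,0])

```text
t: 35.38
position: [0.4789, -0.0017, 0.1402]
ee_rot: [179.4, 0.2, 175.9]
wrist_force: [1.3, 13.1, 7.1]
finger_gap: 0.273
grip_force: 22.4
```

Call:
jog_arm([
  [0,0,0],
  [0,0,0],
  [0,0.1,-1],
  [0,0,-3],
  [0,0,-4],
  [0,0,-2],
  [0,0,0],
], gripper=[0.2,0.2,0.2,0.2,0.2,0.2,0.2], turn=[0,0,0,0,0,0,0])

```text
t: 36.25
position: [0.4789, -0.0052, 0.2412]
ee_rot: [-180.0, 0.3, 175.7]
wrist_force: [0.1, 0.8, -0.7]
finger_gap: 0.601
grip_force: 0.0
```

```bash
python3 - <<'E'
from h import *
f,W,s=wrist(); print(s['position'],s['ee_rot'])
k=box(W,.42,.54,-.06,.06,.14,.16); c=np.array(circ(k)[0])/1000; print(circ(k))
d=c-np.array([.6774,-.0188]); print(np.hypot(*d),np.degrees(np.arctan2(d[1],d[0])))
sl=box(W,.4,.75,-.1,.15,.1,.116); print(rect(sl))
Q=box(W,.35,.7,-.15,.12,.040,.050); print(rect(Q))
plan([(.455,-.2,.25,123,1)],step=4.5)
E
```

```text
[ 0.47891758 -0.00523632  0.24117143] [-179.97225994    0.26498654  175.72532404]
((477.4530029296875, -1.6108052730560303), 11.860926628112793)
0.20068450376846825 175.08643408922381
((531.351806640625, -6.064910888671875), (50.180572509765625, 207.74717712402344), 85.1624755859375)
((518.16162109375, -5.0813140869140625), (168.493896484375, 248.93197631835938), 85.13016510009766)
n 6 
"gripper": [1, 1, 1, 1, 1, 1] 
"dp": [[0.14, -3.27, -0.17], [-0.36, -3.25, -0.17], [-0.86, -3.16, -0.17], [-1.33, -2.99, -0.17], [-1.77, -2.75, -0.17], [-2.17, -2.45, -0.17]] 
"turn": [0.1534, 0.1534, 0.1534, 0.1534, 0.1534, 0.1534]
```

The knob is at the expected shut position, and the slat angle (85.16°) matches the crate (85.13°), so the keeper is shut. Next is the block.

Call:
jog_arm([
  [0.14,-3.27,-0.17],
  [-0.36,-3.25,-0.17],
  [-0.86,-3.16,-0.17],
  [-1.33,-2.99,-0.17],
  [-1.77,-2.75,-0.17],
  [-2.17,-2.45,-0.17],
  [0,0,0],
], gripper=[0.2,0.2,0.2,0.2,0.2,0.2,0.2], turn=[0.153,0.153,0.153,0.153,0.153,0.153,0])

```text
t: 37.17
position: [0.4539, -0.2012, 0.2475]
ee_rot: [-179.9, -0.1, 123.0]
wrist_force: [-0.7, 0.1, 0.1]
finger_gap: 0.598
grip_force: 0.0
```

```bash
python3 - <<'E'
from h import *
f,W,s=wrist('w4.png'); print(s['position'],s['ee_rot'])
b=box(W,.37,.53,-.28,-.12,.07,.1); print('bar',rect(b),len(b),np.median(b,0))
b=box(W,.38,.52,-.28,-.12,.018,.027); print('sole',rect(b),len(b))
p=box(W,.48,.7,-.45,-.28,.14,.175); print('peg',rect(p) if len(p) else '',len(p))
E
```

```text
[ 0.45387912 -0.20115715  0.24754069] [-1.79924952e+02 -1.23763477e-01  1.22979084e+02]
bar ((447.9351806640625, -204.75164794921875), (11.874495506286621, 75.58990478515625), 33.58802032470703) 965 [ 0.44620359 -0.20199028  0.08507951]
sole ((426.6456604003906, -219.11099243164062), (101.07904052734375, 89.88338470458984), 33.808189392089844) 3047
peg  0
```

View pics/w4.png

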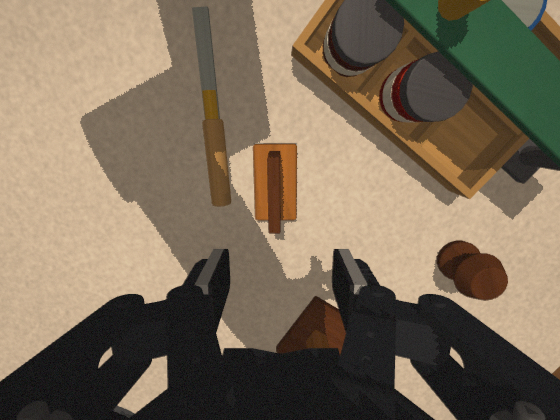

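The view shows the block upright at (275,182) with its bar at (274,190). A long tool lies to the left at (213,110), far enough away for the grasp. I'll measure the peg next.

```bash
python3 - <<'E'
from h import *
plan([(.55,-.38,.27,90,.2)],step=4.5)
E
```

```text
n 5 
"gripper": [0.2, 0.2, 0.2, 0.2, 0.2] 
"dp": [[-4.07, -0.35, -0.45], [-4.08, 0.12, -0.45], [-4.04, 0.59, -0.45], [-3.94, 1.05, -0.45], [-3.8, 1.5, -0.45]] 
"turn": [0.1155, 0.1155, 0.1155, 0.1155, 0.1155]
```

Call:
jog_arm([
  [-4.07,-0.35,-0.45],
  [-4.08,0.12,-0.45],
  [-4.04,0.59,-0.45],
  [-3.94,1.05,-0.45],
  [-3.8,1.5,-0.45],
  [0,0,0],
  [0,0,0],
], gripper=[0.2,0.2,0.2,0.2,0.2,0.2,0.2], turn=[0.1155,0.1155,0.1155,0.1155,0.1155,0,0])

```text
t: 38.1
position: [0.551, -0.3781, 0.2704]
ee_rot: [-179.9, -0.1, 90.2]
wrist_force: [-0.7, 0.2, 0.9]
finger_gap: 0.602
grip_force: 0.0
```

```bash
python3 - <<'E'
from h import *
f,W,s=wrist('w5.png'); print(s['position'],s['ee_rot'])
p=box(W,.45,.7,-.42,-.28,.13,.175); print('peg',rect(p),len(p),p.min(0),p.max(0))
post=p[p[:,2]>.1575]; 
for x in np.arange(.49,.65,.01):
    q=p[(p[:,0]>=x)&(p[:,0]<x+.01)]
    if len(q): print(round(x,3),len(q),q[:,1].min().round(4),q[:,1].max().round(4),q[:,2].max().round(4),np.median(q[:,2]).round(4))
m=p[(p[:,0]>.52)&(p[:,0]<.59)]; v=np.polyfit(m[:,0],m[:,1],1); print('fit',v,np.degrees(np.arctan(v[0])))
b=box(W,.5,.75,-.45,-.25,.01,.018); print('foot',rect(b),len(b))
E
```

```text
[ 0.55097137 -0.37805044  0.27038565] [-1.79882089e+02 -1.34598800e-01  9.01889903e+01]
peg ((562.869873046875, -356.8638610839844), (23.44414710998535, 120.11175537109375), 89.7773208618164) 2601 [ 0.50280746 -0.36879757  0.13017765] [ 0.62288857 -0.34531913  0.16341514]
0.5 107 -0.3619 -0.3524 0.1618 0.1599
0.51 169 -0.362 -0.3524 0.1609 0.1539
0.52 154 -0.3626 -0.3523 0.1556 0.1534
0.53 157 -0.3624 -0.3525 0.1554 0.1533
0.54 167 -0.3624 -0.3523 0.1553 0.1532
0.55 163 -0.3622 -0.3523 0.1555 0.1532
0.56 162 -0.3621 -0.3524 0.1555 0.1531
0.57 166 -0.3622 -0.3524 0.1555 0.1534
0.58 154 -0.3619 -0.3524 0.1556 0.1534
0.59 151 -0.362 -0.3527 0.1556 0.1533
0.6 517 -0.3687 -0.3453 0.1634 0.1601
0.61 448 -0.3688 -0.3454 0.1629 0.1611
0.62 86 -0.3687 -0.3455 0.1627 0.1608
fit [-0.00074993 -0.35637731] -0.04296767094430465
foot ((632.7632446289062, -357.24676513671875), (99.28610229492188, 110.06578826904297), 89.971435546875) 4987
```

View pics/w5.png

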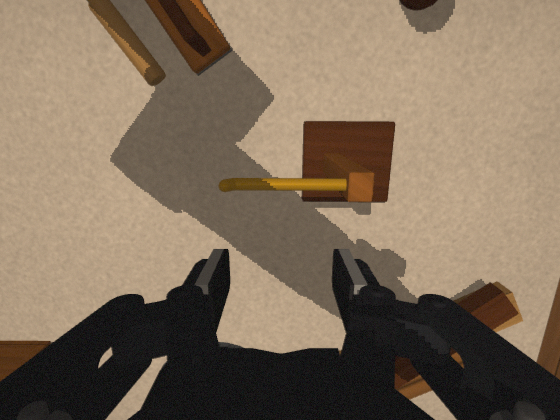

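The view shows the peg from its tip at (225,185) to the post at (360,186). It lies along world x at y = -0.357, with the post at x = 0.613.

```bash
python3 - <<'E'
from h import *
plan([(.4346,-.1848,.24,123.6,.0)],step=4.5)
E
```

```text
n 6 
"gripper": [0.0, 0.0, 0.0, 0.0, 0.0, 0.0] 
"dp": [[3.22, -1.93, 0.51], [3.4, -1.61, 0.51], [3.54, -1.27, 0.51], [3.64, -0.92, 0.51], [3.71, -0.56, 0.51], [3.75, -0.2, 0.51]] 
"turn": [-0.0972, -0.0972, -0.0972, -0.0972, -0.0972, -0.0972]
```

Call:
jog_arm([
  [3.22,-1.93,0.51],
  [3.4,-1.61,0.51],
  [3.54,-1.27,0.51],
  [3.64,-0.92,0.51],
  [3.71,-0.56,0.51],
  [3.75,-0.2,0.51],
  [0,0,0],
  [0,0,0],
], gripper=[0,0,0,0,0,0,0,0], turn=[-0.0972,-0.0972,-0.0972,-0.0972,-0.0972,-0.0972,0,0])

```text
t: 39.15
position: [0.4353, -0.1859, 0.2413]
ee_rot: [180.0, 0.1, 123.5]
wrist_force: [0.3, 0.3, -0.4]
finger_gap: 0.499
grip_force: 0.0
```

```bash
python3 - <<'E'
from h import *
f,W,s=wrist(); print(s['position'],s['ee_rot'])
b=box(W,.37,.53,-.28,-.12,.07,.1); print('bar',rect(b),len(b))
plan([(.4346,-.1848,.083,123.6,.0)],step=3)
E
```

```text
[ 0.43534867 -0.18588475  0.24132843] [1.79973299e+02 6.43589717e-02 1.23522219e+02]
bar ((448.1484375, -204.31591796875), (11.411703109741211, 75.472412109375), 33.39753723144531) 939
n 6 
"gripper": [0.0, 0.0, 0.0, 0.0, 0.0, 0.0] 
"dp": [[0.03, -0.0, 2.64], [0.03, -0.0, 2.64], [0.03, -0.0, 2.64], [0.03, -0.0, 2.64], [0.03, -0.0, 2.64], [0.03, -0.0, 2.64]] 
"turn": [-0.0003, -0.0003, -0.0003, -0.0003, -0.0003, -0.0003]
```

Call:
jog_arm([
  [0.15,0,3],
  [0,0,3],
  [0,0,3],
  [0,0,3],
  [0,0,2],
  [0,0,1.8],
  [0,0,0],
  [0,0,0],
  [0,0,0],
  [0,0,0],
  [0,0,0],
  [0,0,-1],
  [0,0,-2.5],
  [0,0,-3.5],
  [0,0,-3.2],
  [0,0,0],
], gripper=[0,0,0,0,0,0,0,-1,-1,-1,-1,-1,-1,-1,-1,-1], turn=[0,0,0,0,0,0,0,0,0,0,0,0,0,0,0,0], grip_force=60)

```text
t: 41.2
position: [0.4362, -0.186, 0.1876]
ee_rot: [179.9, 0.3, 123.5]
wrist_force: [0.8, -0.4, -1.5]
finger_gap: 0.126
grip_force: 61.3
```

```bash
python3 - <<'E'
from h import *
f,W,s=wrist('w6.png'); print(s['position'],s['ee_rot'])
P=W.reshape(-1,3); b=box(W,.36,.54,-.29,-.12,.095,.2)
for z in np.arange(.095,.2,.01):
    q=b[(b[:,2]>=z)&(b[:,2]<z+.01)]
    if len(q)>10: print(round(z,3),len(q),rect(q))
sc=grab('scene','scene3.png'); cv2.imwrite('pics/c3.png',cv2.resize(sc['image'][120:260,140:340],None,fx=4,fy=4))
plan([(.43,-.3333,.185,90,-1)],step=3)
E
```

```text
[ 0.43618237 -0.18603317  0.18755818] [179.86090249   0.27410308 123.47839869]
0.095 17 ((422.6019592285156, -168.89370727539062), (44.65354537963867, 0.22073067724704742), 33.40484619140625)
0.105 275 ((424.541748046875, -168.26722717285156), (49.74525451660156, 2.320760726928711), 33.30955505371094)
0.115 2670 ((434.898193359375, -183.9856719970703), (50.088539123535156, 40.13105773925781), 33.17829513549805)
0.125 691 ((434.740966796875, -183.60638427734375), (47.753971099853516, 37.35619354248047), 33.387821197509766)
0.135 104 ((427.73870849609375, -173.46749877929688), (11.656593322753906, 1.079314112663269), 34.60852813720703)
0.145 127 ((427.8656005859375, -173.41943359375), (11.83930778503418, 0.8123726844787598), 33.30426788330078)
0.155 154 ((427.8033142089844, -173.36492919921875), (11.8965425491333, 1.0313777923583984), 33.560523986816406)
0.165 266 ((430.0782470703125, -176.8878173828125), (34.14860916137695, 9.754375457763672), 33.385276794433594)
0.175 680 ((430.189697265625, -177.07598876953125), (37.845664978027344, 9.836258888244629), 33.66116714477539)
0.185 3261 ((437.1999816894531, -196.55758666992188), (36.20484161376953, 53.25099182128906), 16.421133041381836)
0.195 334 ((436.17938232421875, -186.32183837890625), (37.833431243896484, 23.05537986755371), 33.64502716064453)
n 5 
"gripper": [-1, -1, -1, -1, -1] 
"dp": [[-2.43, -1.71, -0.01], [-2.62, -1.41, -0.01], [-2.76, -1.1, -0.01], [-2.87, -0.77, -0.01], [-2.94, -0.43, -0.01]] 
"turn": [0.1169, 0.1169, 0.1169, 0.1169, 0.1169]
```

View pics/c3.png

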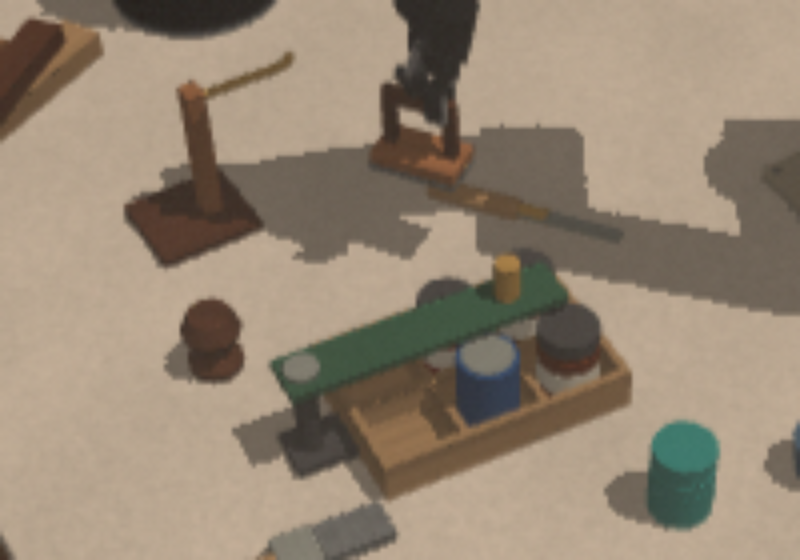

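The block hangs level from the gripper at (425,140). The keeper is shut over the packed crate.

Call:
jog_arm([
  [-2.43,-1.71,0],
  [-2.62,-1.41,0],
  [-2.76,-1.1,0],
  [-2.87,-0.77,0],
  [-2.94,-0.43,0],
  [0,0,0],
  [0,0,0],
], gripper=[-1,-1,-1,-1,-1,-1,-1], turn=[0.1169,0.1169,0.1169,0.1169,0.1169,0,0])

```text
t: 42.18
position: [0.4293, -0.3324, 0.1832]
ee_rot: [-179.8, -0.2, 90.0]
wrist_force: [-0.5, -1.2, -1.8]
finger_gap: 0.127
grip_force: 61.2
```

```bash
python3 - <<'E'
from h import *
f,W,s=wrist('w7.png'); print(s['position'],s['ee_rot'])
x,y=s['position'][:2]
b=box(W,x-.05,x+.05,y-.1,y+.05,.135,.165); print('upright',rect(b),len(b))
b=box(W,x-.05,x+.05,y-.1,y+.06,.11,.14); print('sole',rect(b),np.median(b[:,2]),len(b)); A=np.c_[b[:,:2],np.ones(len(b))]; 
b=b[abs(b[:,2]-np.median(b[:,2]))<.006];A=np.c_[b[:,:2],np.ones(len(b))]; print('slopes',np.linalg.lstsq(A,b[:,2],rcond=None)[0])
plan([(.555,-.334,s['position'][2],90,-1)],step=1.3)
E
```

```text
[ 0.42927529 -0.33240587  0.18319896] [-179.84614943   -0.18533053   90.01353466]
upright ((429.2613220214844, -316.9656677246094), (11.99795150756836, 1.126815915107727), 0.7933698892593384) 414
sole ((429.1312255859375, -329.32769775390625), (39.88507843017578, 50.1859016418457), 89.97268676757812) 0.12005023316034534 3501
slopes [-0.00214209 -0.01609325  0.11559835]
n 10 
"gripper": [-1, -1, -1, -1, -1, -1, -1, -1, -1, -1] 
"dp": [[-0.02, 1.25, 0.0], [-0.02, 1.25, 0.0], [-0.02, 1.25, 0.0], [-0.02, 1.25, 0.0], [-0.02, 1.25, 0.0], [-0.02, 1.25, 0.0], [-0.02, 1.25, 0.0], [-0.02, 1.25, 0.0], [-0.02, 1.25, 0.0], [-0.02, 1.25, 0.0]] 
"turn": [0.0001, 0.0001, 0.0001, 0.0001, 0.0001, 0.0001, 0.0001, 0.0001, 0.0001, 0.0001]
```

View pics/w7.png

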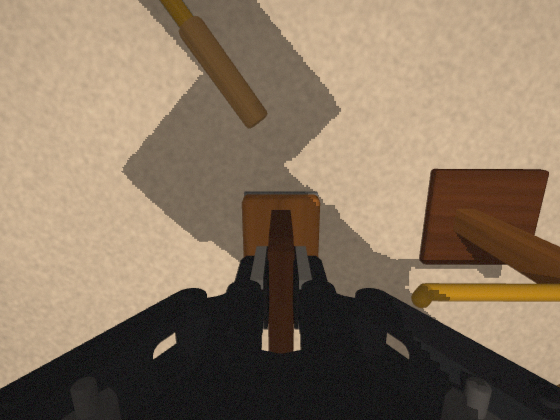

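The held block is at (281,230) and the peg tip at (422,295) lines up with the handle opening. I'll raise it 4 mm and slide it on.

Call:
jog_arm([
  [-0.1,0,-0.4],
  [-0.15,0,0],
  [0,1.3,0],
  [0,1.3,0],
  [0,1.3,0],
  [0,1.3,0],
  [0,1.3,0],
  [0,1.3,0],
  [0,1.3,0],
  [0,1.3,0],
  [0,1.1,0],
  [0,1.0,0],
  [0,0,0],
  [0,0,0],
], gripper=[-1,-1,-1,-1,-1,-1,-1,-1,-1,-1,-1,-1,-1,-1], turn=[0,0,0,0,0,0,0,0,0,0,0,0,0,0])

```text
t: 43.98
position: [0.5551, -0.3362, 0.1889]
ee_rot: [-180.0, -0.0, 90.0]
wrist_force: [0.4, -0.3, -1.9]
finger_gap: 0.122
grip_force: 61.2
```

Call:
jog_arm([
  [0,0,0.5],
  [0,0,0.5],
  [0,0,0.4],
  [0,0,0.2],
  [0,0,0],
  [0,0,0],
], gripper=[-1,-1,-1,-1,-1,-1], turn=[0,0,0,0,0,0])

```text
t: 44.72
position: [0.5555, -0.3364, 0.1732]
ee_rot: [180.0, 0.0, 90.0]
wrist_force: [0.3, -0.6, -2.2]
finger_gap: 0.126
grip_force: 61.2
```

Call:
jog_arm([
  [0,0,0.1],
  [0,0,0.1],
  [0,0,0],
  [0,0,0],
], gripper=[-1,-1,-1,-1], turn=[0,0,0,0])

```text
t: 45.22
position: [0.5555, -0.3363, 0.1712]
ee_rot: [180.0, 0.0, 90.0]
wrist_force: [-0.4, -0.8, -0.5]
finger_gap: 0.124
grip_force: 61.4
```

Call:
jog_arm([
  [0,0,0],
  [0,0,0],
  [0,0,0],
  [0,0,-1],
  [0,0,-2],
  [0,0,-3],
  [0,0,-3],
  [0,0,-2],
  [0,0,0],
], gripper=[-0.3,-0.3,-0.3,-0.3,-0.3,-0.3,-0.3,-0.3,-0.3], turn=[0,0,0,0,0,0,0,0,0])

```text
t: 46.35
position: [0.5566, -0.3372, 0.2841]
ee_rot: [179.7, 0.2, 90.0]
wrist_force: [-0.5, -0.3, 0.4]
finger_gap: 0.346
grip_force: 0.0
```

Call:
jog_arm([
  [4,-3,0],
  [4,-3,0],
  [4,-3,0],
  [0,-5,0],
  [0,-5,0],
  [0,-5,0],
  [0,0,0],
  [0,0,0],
], gripper=[-0.3,-0.3,-0.3,-0.3,-0.3,-0.3,-0.3,-0.3], turn=[0,0,0,0,0,0,0,0])

```text
t: 47.35
position: [0.3155, -0.2163, 0.2807]
ee_rot: [180.0, 0.0, 90.0]
wrist_force: [-0.0, -0.6, 0.0]
finger_gap: 0.351
grip_force: 0.0
```

```bash
python3 - <<'E'
from h import *
g=grab('scene','scene4.png'); cv2.imwrite('pics/c4.png',cv2.resize(g['image'][110:330,130:420],None,fx=2.7,fy=2.7))
W=world(g); t=grab('top'); Wt=world(t)
for w in (W,Wt):
    b=box(w,.5,.6,-.42,-.3,.158,.185); print(rect(b) if len(b) else '',len(b),np.median(b,0) if len(b) else '')
    sl=box(w,.4,.75,-.1,.15,.1,.116); print(rect(sl))
E
```

```text
((536.7521362304688, -356.94940185546875), (58.100521087646484, 77.19610595703125), 1.8277943134307861) 63 [ 0.55956069 -0.34978499  0.16839675]
((565.7515258789062, -6.832916259765625), (57.585113525390625, 270.90777587890625), 84.98432922363281)
((550.5800170898438, -352.2661437988281), (64.12617492675781, 67.49383544921875), 53.99091339111328) 116 [ 0.55695352 -0.3555923   0.17312033]
((566.5733642578125, 8.773120880126953), (86.8252944946289, 269.7555236816406), 85.19156646728516)
```

View pics/c4.png

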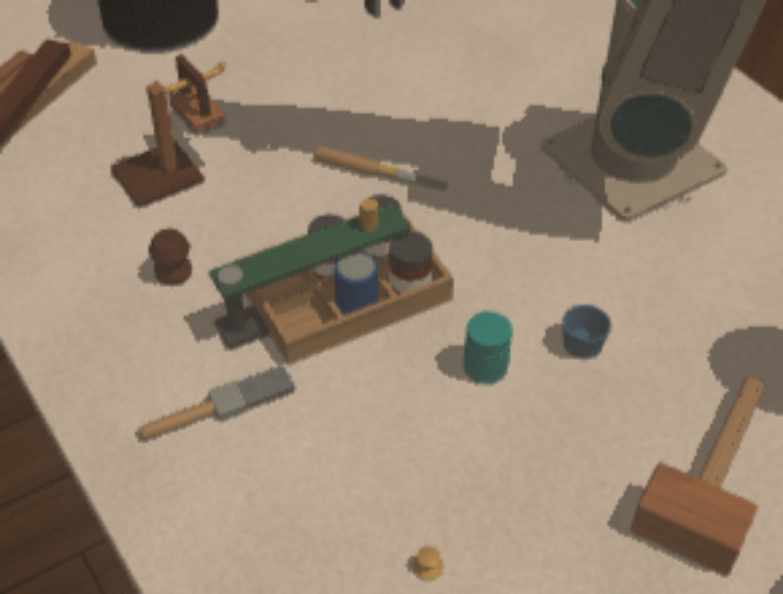

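The block hangs on the peg at (195,95), the keeper is shut over the three jars and the tin, and the gripper is touching nothing. I'll let it settle, then hand in.

Call:
jog_arm([
  [0,0,0],
  [0,0,0],
  [0,0,0],
  [0,0,0],
  [0,0,0],
  [0,0,0],
  [0,0,0],
  [0,0,0],
], gripper=[-0.3,-0.3,-0.3,-0.3,-0.3,-0.3,-0.3,-0.3], turn=[0,0,0,0,0,0,0,0])

```text
t: 48.45
position: [0.3154, -0.2162, 0.281]
ee_rot: [180.0, 0.0, 90.0]
wrist_force: [-0.3, -0.4, 0.2]
finger_gap: 0.351
grip_force: 0.0
```

```bash
python3 -c "
from h import *
print(order.sign_off())"
```

```text
the job is handed in; nothing more can be done
None
```

The job is handed in at about 48 s: all three jars are upright in their own cells beside the blue tin, the keeper is fully shut over them, the block hangs on the peg, and the gripper has let go of everything.

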